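# Demagnetise a sample of four gears

### The job

Four of the small steel gears are to be demagnetised before they are measured. Put gears from the desk on the demagnetiser's pole plate until exactly four lie there (some may be there already), then flip the toggle switch over to ON (away from the front, toward the white dot) until it snaps. With the field on, move those four gears into the black parts tray, side by side, and only when the plate is empty flip the toggle back to OFF; the gears left over stay on the desk and the brass flange is left where it is.

Things in the scene. Friction and masses are not known exactly. Their poses are not given: they have to be found in the camera images.
- demagnetiser: bench demagnetiser, a grey steel instrument fixed to the desk, 136 mm deep (x) and 209 mm wide (y); origin in the middle of its underside (y from -105 to +105 mm), x points from its louvred front (robot side) to its back. The left part (y from -37 to +105 mm) is the coil housing with the pole plate on top; the right part (y from -105 to -35 mm) is a lower switch deck, its top 40 mm above the desk, with the toggle switch in its middle (x = 0, y = -70 mm).
- plate (a point): centre of the upper surface of the bare metal pole plate on the demagnetiser, 56 mm above the desk; axes as the demagnetiser's. The usable plate is 120 mm in x by 125 mm in y, inside a black frame 7 mm wide that stands 2.5 mm above the plate.
- toggle (a joint): lever of the toggle switch, rad: 0 = OFF (leans 0.35 rad toward the front, -x of the demagnetiser), 0.7 = ON (leans 0.35 rad toward the back, +x, the side with the white dot). An over-centre spring, hardest at the stops (about 3.5 N at the tip), pushes it away from the centre (0.35) to the nearer stop: pushed past the centre it snaps over by itself and stays.
- lever_tip (a point): centre of the thick end of the steel toggle lever, 34 mm from the pivot, which is 42 mm above the desk at x = 0, y = -70 mm of the demagnetiser; the end is 10 mm thick and reaches 5 mm beyond this point; at either stop the point is about 74 mm above the desk. The point is carried by the lever; with the lever at OFF its axes are those of the demagnetiser.
- tray: black open parts tray, loose, 0.5 kg, 142 by 210 mm over the rim, inside 126 mm (x) by 196 mm (y), walls 26 mm high, with a 14 mm high rib along x across its middle that leaves two bays of 126 by 97 mm; origin under its centre, inner floor 2 mm above it. Empty at the start.
- gear_1_mid (a point): small grey steel spur gear with 24 teeth, 30 mm across, 13 mm high lying flat: a toothed disc 9 mm thick with a hub boss 14 mm across and 4 mm high on top; the point is on its axis, half-way up (6.5 mm above its underside); z runs along its axis. All gears are alike. This one lies loose on the desk at the start.
- gear_2_mid (a point): small grey steel spur gear with 24 teeth, 30 mm across, 13 mm high lying flat: a toothed disc 9 mm thick with a hub boss 14 mm across and 4 mm high on top; the point is on its axis, half-way up (6.5 mm above its underside); z runs along its axis. All gears are alike. This one lies loose on the desk at the start.
- gear_3_mid (a point): small grey steel spur gear with 24 teeth, 30 mm across, 13 mm high lying flat: a toothed disc 9 mm thick with a hub boss 14 mm across and 4 mm high on top; the point is on its axis, half-way up (6.5 mm above its underside); z runs along its axis. All gears are alike. This one lies loose on the desk at the start.
- gear_4_mid (a point): small grey steel spur gear with 24 teeth, 30 mm across, 13 mm high lying flat: a toothed disc 9 mm thick with a hub boss 14 mm across and 4 mm high on top; the point is on its axis, half-way up (6.5 mm above its underside); z runs along its axis. All gears are alike. This one lies loose on the desk at the start.
- gear_5_mid (a point): small grey steel spur gear with 24 teeth, 30 mm across, 13 mm high lying flat: a toothed disc 9 mm thick with a hub boss 14 mm across and 4 mm high on top; the point is on its axis, half-way up (6.5 mm above its underside); z runs along its axis. All gears are alike. This one, if it is present, lies loose on the desk at the start; otherwise None.
- gear_6_mid (a point): small grey steel spur gear with 24 teeth, 30 mm across, 13 mm high lying flat: a toothed disc 9 mm thick with a hub boss 14 mm across and 4 mm high on top; the point is on its axis, half-way up (6.5 mm above its underside); z runs along its axis. All gears are alike. This one, if it is present, lies on the pole plate at the start; otherwise None.
- gear_7_mid (a point): small grey steel spur gear with 24 teeth, 30 mm across, 13 mm high lying flat: a toothed disc 9 mm thick with a hub boss 14 mm across and 4 mm high on top; the point is on its axis, half-way up (6.5 mm above its underside); z runs along its axis. All gears are alike. This one, if it is present, lies on the pole plate at the start; otherwise None.
- flange_mid (a point): turned brass-coloured flange, no gear: a smooth disc 40 mm across with a boss, 16 mm high, lying among the gears; the point is on its axis, 8 mm up. Not part of the job.
- paper_support (a point): front edge of the printer's dark grey paper support (40 mm wide in y, 10 mm thick), which juts out from the printer over the desk, 150 mm above it; fixed, only to be kept clear of.

How it is judged:
By the outcome, as a careful person would: the job done as asked, in the order asked, and still so for the second after the job is handed in, with the robot touching nothing.
Of gear_5, gear_6, gear_7 only 1 to 3 are there at a start; the rules pass over those that are not, and their reading is None.
At some moment in a run one of gear_1, gear_2, gear_3, gear_4, gear_5, gear_6, gear_7 may be knocked a few centimetres aside while the robot is not near it.
Once in a run the grip may slacken for a moment while it holds something.
It also fails if it takes over 210 s, if anything falls off the work surface, if the arm or the gripper's body presses on something with over 40 N, if the wrist force passes 120 N, or if a joint passes its speed limit or range.

### The arm

A 6-joint arm with a two-finger parallel gripper is mounted at the origin on a cart in front of the work surface, level with it; the furniture and walls round the work are solid. World frame = base frame: x ahead of the robot, y to its left, z up, the work surface at z = 0. Lengths are in m, angles in degrees, forces in N, time in s.
With the tool pointing down it reaches from about 0.25 to 0.725 m from the base axis. Payload 9.7 kg.
Tool frame: the origin (TCP) lies at the very end of the fingers, on their centre line; the grasp point (between the pads) lies 19 mm behind it (bot.grip_point_offset is the distance from the TCP to the grasp point, in m); y points along the fingers, x is the direction in which the jaws open and shut, and the axes are right-handed (so a half turn about y gives the same grasp; the last joint's range is limited). The gripper opens to 85 mm and grips with 20 to 120 N. Pads are 22 mm wide; open, the fingers measure 114 mm over their backs; the gripper's body (76 mm by 85 mm) begins 54 mm behind the grasp point. The pads swing forward as they close: fully open they stand 13 mm farther back than shut.
Start: joints at [-74.886, 4.979, 10.078, 95.1, 0, 90], TCP at [0.143, -0.531, 0.231] pointing down, gripper open.
Joint ranges: [-179.16, 179.16], [-48.56, 103.87], [-65.8, 70.77], [-126.05, 130.52], [-82.76, 87.17], [-180, 180]. Speed limits (degrees/s): [127.2, 127.2, 147.25, 180, 180, 180].

### API

Orientations are given as [roll, pitch, yaw] about the fixed x, y, z axes, in that order (R = Rz(yaw) Ry(pitch) Rx(roll)).
In Python, from workcell import bot gives the robot as it stands.
- The arm moves only by the shell command python3 -m inch 'ROWS' [FORCE]. ROWS is JSON, a list of rows, each a list of 3 entries, a list of its own where there are three numbers: the shift along the tool's x, y, z in mm, then the turn, a rotation vector about the tool's x, y, z in rad, then the finger opening in mm, from 0 to 85.4. In form: [[[x, y, z], [ax, ay, az], grip], ...]. A call has 1 to 20 rows; each row is the pose to reach, as a shift and turn from the pose measured when the call began, along the tool's axes at that moment; what a row does not reach only later rows make up. A row lasts 1/10 s, in which the tool goes at most 50 mm and 8.59 degrees, less where a joint would pass 70% of its speed; a pose out of reach is approached as far as the arm can. A call with a gripper value outside its range is refused whole. The fingers move at their own pace and stop on an object; FORCE is the grip in N (left out, the last holds). Time passes only in rows, so rows that repeat a pose let the fingers close. It gives the time, the measured TCP pose, the force and the opening at its end, in the units of the state.
- bot.get_obs(): the state, without advancing time (a new reading comes with each control period).
- bot.camera(name): name is "scene" or "top"; returns a dict with "frame" (384x512x3 uint8, red, green, blue), "mtx" (3x3 intrinsics, pixels), "origin" and "orientation" of the camera in the world. Camera axes: x right, y down, z forward; pixel columns grow to the right and rows downward; lengths in m; the calibration is good to about 2 mm. A picture is of the moment at which its call begins. There is no depth.
- bot.job_done(): hands the job in, once; it reports no verdict.
Trained networks look in a picture, given as the dict that the camera call returned (one of the last four; its "shot" number tells which), for a name from the list of things; names that differ only in an ending like _2 or _b are one class to them, and where a whole thing is asked for, a point or a joint stands for the part that bears it (a point fixed in the world has none). Each returns a list of dicts, best first, with "confidence" (0 to 1); they miss things now and then, are a little off and sometimes report something else, mostly with a low value. They report only what shows in the picture. A call takes as long as a camera call.
- bot.search_frame(picture, name): "box" ([left, top, right, bottom] in pixels, round what is visible of it).
- bot.cut_out(picture, name): "region" (384x512 bool, what is visible of it) and "box" ([left, top, right, bottom] in pixels, round what is visible of it).
The state is a dict: "time": time; "q": joint angles; "qd": joint speeds; "joint_efforts": joint torques, N m; "ee_pos": TCP position; "tcp_rot": TCP orientation; "wrist_force": force on the tool from outside, world axes, zero at the start; "torque": the same for the moment, N m; "opening": finger opening in m.
Only numpy, scipy, OpenCV 4.12 (cv2) and the standard library are available. Lean on these libraries where they do the work, as an engineer would, in place of code of your own. Each camera call takes 0.05 s, during which the arm holds its last target. There are 200 camera calls.

## Working session

There is one attempt and no reset: what is moved stays moved. The work goes in short steps, Python scripts to look and compute and a shell command to move; the robot and the scene stay as the last step left them, time stands still between calls to the robot, and variables do not carry over. Pictures are saved under pics/ and viewed, about 12 in all and at most 16, crops included, and the job is handed in when it is done.

```bash
ls; mkdir -p pics; cat > h.py <<'E'
import numpy as np, cv2
from scipy.spatial.transform import Rotation as R
from workcell import bot
def rot(o):
    o=np.array(o,float)
    if o.shape==(3,3): return o
    return R.from_euler('xyz',o,degrees=True).as_matrix()
def ray(p,u,v):
    d=rot(p['orientation'])@np.linalg.inv(p['mtx'])@np.array([u,v,1.]); return np.array(p['origin']),d
def at(p,u,v,z):
    o,d=ray(p,u,v); return o+d*(z-o[2])/d[2]
def proj(p,X):
    c=np.array(p['mtx'])@rot(p['orientation']).T@(np.array(X)-np.array(p['origin'])); return c[:2]/c[2]
def save(p,n,box=None,s=1):
    f=p['frame'][:,:,::-1]
    if box: f=f[box[1]:box[3],box[0]:box[2]]
    cv2.imwrite('pics/'+n+'.png',cv2.resize(f,None,fx=s,fy=s,interpolation=cv2.INTER_CUBIC))
E
python3 - <<'E'
from h import *
print(bot.get_obs())
for n in ['top','scene']:
    p=bot.camera(n); save(p,n+'0',s=1.5); print(n,p['origin'],p['orientation'],np.array(p['mtx']).tolist())
    for k in ['gear_1_mid','flange_mid','tray','demagnetiser','toggle','paper_support']:
        for d in bot.search_frame(p,k):
            b=np.array(d['box']); c=((b[0]+b[2])/2,(b[1]+b[3])/2)
            print(k,round(d['confidence'],2),b.round(1).tolist(),'z.007',at(p,*c,.007)[:2].round(4),'z.063',at(p,*c,.063)[:2].round(4))
E
```

```text
pics
{'time': 0.0, 'q': array([-7.48854120e+01,  5.01119048e+00,  1.00330267e+01,  9.51014292e+01,
        2.28589668e-03,  8.99995806e+01]), 'qd': array([-0.00912989,  0.04852349, -0.06164312,  0.0183861 , -0.01178185,
       -0.05847361]), 'joint_efforts': array([ 1.48746716e-03, -5.20401835e+01,  4.64788413e+01,  1.71105325e-02,
        2.27067871e-04,  4.96515895e-06]), 'ee_pos': array([ 0.14335795, -0.53072721,  0.23056944]), 'tcp_rot': array([-8.99977135e+01,  7.95929477e-02, -7.48849926e+01]), 'wrist_force': array([ 0.53675098, -0.15287725, -0.09582869]), 'torque': array([-0.01396521, -0.02426265, -0.02477026]), 'opening': 0.08536746746484217}
top [ 0.44057374 -0.10101574  1.16542818] [-176.94723961   -0.76034512  -88.84847042] [[394.27673308176145, 0.0, 251.90996844348672], [0.0, 394.27673308176145, 184.24130423988413], [0.0, 0.0, 1.0]]
gear_1_mid 0.56 [258.7, 132.5, 265.2, 140.7] z.007 [ 0.6446 -0.142 ] z.063 [ 0.6347 -0.1401]
gear_1_mid 0.51 [243.4, 167.3, 254.0, 177.2] z.007 [ 0.5378 -0.105 ] z.063 [ 0.5331 -0.1048]
flange_mid 0.17 [105.5, 89.7, 179.9, 188.9] z.007 [0.6287 0.2096] z.063 [0.6196 0.1946]
tray 0.56 [303.4, 164.4, 384.1, 219.4] z.007 [ 0.4857 -0.3864] z.063 [ 0.4835 -0.3726]
demagnetiser 0.76 [103.8, 88.2, 180.5, 185.4] z.007 [0.6361 0.2115] z.063 [0.6266 0.1964]
toggle 0.35 [305.7, 161.2, 382.5, 218.6] z.007 [ 0.4916 -0.3874] z.063 [ 0.4891 -0.3735]Traceback (most recent call last):
  File "<stdin>", line 6, in <module>
ValueError: it knows: demagnetiser, flange_mid, gear_1_mid, gear_2_mid, gear_3_mid, gear_4_mid, gear_5_mid, gear_6_mid, gear_7_mid, lever_tip, plate, toggle, tray
```

```bash
python3 - <<'E'
from h import *
p=bot.camera('scene'); save(p,'scene0',s=1.5); print(p['origin'],p['orientation'],np.array(p['mtx']).tolist())
for k in ['gear_1_mid','flange_mid','tray','demagnetiser','lever_tip']:
        for d in bot.search_frame(p,k):
            b=np.array(d['box']); c=((b[0]+b[2])/2,(b[1]+b[3])/2)
            print(k,round(d['confidence'],2),b.round(1).tolist(),'z.007',at(p,*c,.007)[:2].round(4),'z.063',at(p,*c,.063)[:2].round(4))
E
```

```text
[-0.00302361  0.78395488  0.68305112] [-1.19339798e+02 -2.71215766e-02 -1.49215783e+02] [[431.1396900191654, 0.0, 258.78521060054476], [0.0, 431.1396900191654, 196.30746661931468], [0.0, 0.0, 1.0]]
gear_1_mid 0.49 [252.1, 220.3, 259.6, 228.5] z.007 [ 0.5354 -0.1039] z.063 [ 0.4908 -0.0304]
flange_mid 0.51 [259.2, 236.6, 271.6, 247.6] z.007 [ 0.4682 -0.0425] z.063 [0.4292 0.0259]
tray 0.75 [274.4, 164.9, 345.0, 209.7] z.007 [ 0.4982 -0.3887] z.063 [ 0.4567 -0.2916]
demagnetiser 0.88 [122.6, 240.9, 233.8, 319.1] z.007 [0.5689 0.1977] z.063 [0.5216 0.2463]
```

View pics/top0.png

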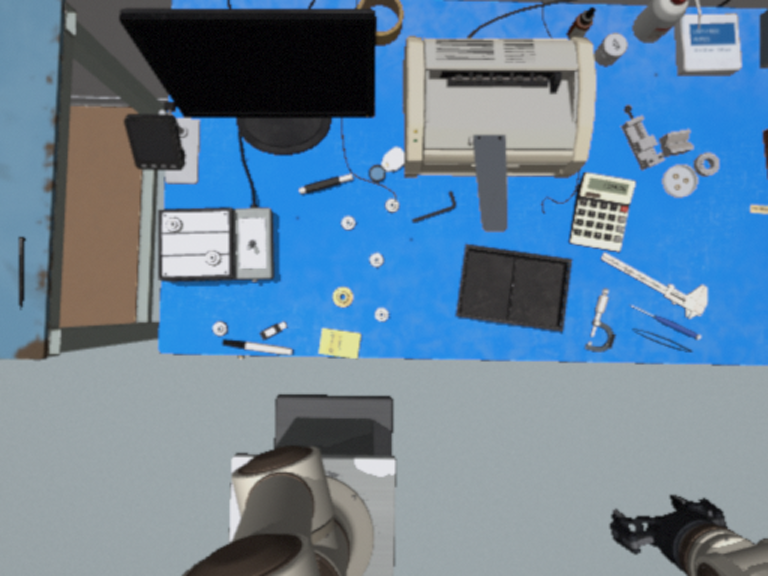

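View pics/scene0.png

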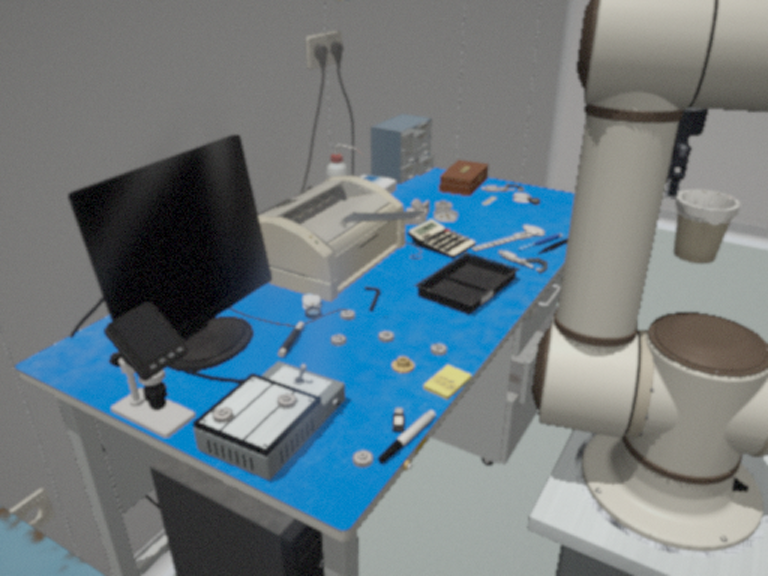

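The top picture shows five desk gears (1.5x px: 392,205; 348,223; 376,260; 381,314; 220,328), two on the plate (174,225; 212,258), the flange at 343,296, the tray around 515,288 and the toggle at 252,245. So two more gears are needed on the plate.

```bash
cat >> h.py <<'E'
def blobs(p):
    h=cv2.cvtColor(p['frame'],cv2.COLOR_RGB2HSV)
    m=((h[...,1]<150)|(h[...,0]<80)).astype(np.uint8)
    n,l,s,c=cv2.connectedComponentsWithStats(m)
    out=[]
    for i in range(1,n):
        x,y,w,hh,a=s[i]
        if 25<a<160 and w<16 and hh<16: out.append((c[i],a,w,hh))
    return out
def gears(p):
    for c,a,w,hh in blobs(p):
        X=at(p,*c,.007)
        if .22<X[0]<.75 and -.3<X[1]<.35: print('blob',c.round(1),a,w,hh,X[:2].round(4))
E
python3 - <<'E'
from h import *
p=bot.camera('top'); gears(p)
f=p['frame']
save(p,'plate',(100,130,190,195),8)
for k in ['tray','demagnetiser','plate','lever_tip','toggle']:
    for d in bot.cut_out(p,k)[:1]:
        r=cv2.minAreaRect(np.argwhere(d['region'])[:,::-1].astype(np.float32)); b=cv2.boxPoints(r)
        z={'tray':.026,'demagnetiser':.05,'plate':.057}.get(k,.074)
        print(k,d['confidence'],[at(p,*q,z)[:2].round(4).tolist() for q in b],'c',at(p,*r[0],z).round(4), 'px',b.round(1).tolist())
for q in [(475,135),(505,135),(505,230),(485,230)]: print(at(p,q[0]/1.5,q[1]/1.5,.155).round(3))
E
```

```text
blob [261.  136.5] 80 11 10 [ 0.6448 -0.1392]
blob [231.6 148.3] 81 10 10 [ 0.6079 -0.053 ]
blob [250.5 172.7] 83 10 11 [ 0.5365 -0.1104]
blob [254.2 209.3] 82 10 10 [ 0.4291 -0.1234]
blob [146.2 218.6] 89 11 10 [0.3959 0.1912]
tray 0.9 [[0.4259, -0.2611], [0.5692, -0.2775], [0.5467, -0.4903], [0.4033, -0.4725]] c [ 0.4861 -0.3753  0.026 ] px [[302.0, 211.5], [308.29998779296875, 162.1999969482422], [381.1000061035156, 171.5], [374.79998779296875, 220.6999969482422]]
demagnetiser 0.83 [[0.7611, 0.3103], [0.7663, 0.0909], [0.4884, 0.0827], [0.484, 0.2992]] c [0.624  0.1959 0.05  ] px [[105.0, 90.0], [182.0, 90.0], [182.0, 187.0], [105.0, 187.0]]
plate 0.91 [[0.7591, 0.3077], [0.7644, 0.0869], [0.4854, 0.0787], [0.4809, 0.2966]] c [0.6215 0.1926 0.057 ] px [[105.0, 90.0], [183.0, 90.0], [183.0, 188.0], [105.0, 188.0]]
[ 0.744 -0.277  0.155]
[ 0.745 -0.329  0.155]
[ 0.579 -0.331  0.155]
[ 0.579 -0.296  0.155]
```

View pics/plate.png

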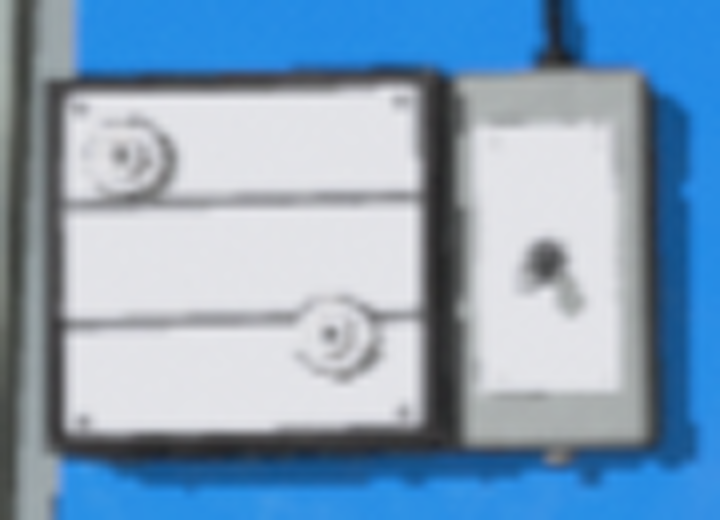

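```bash
python3 - <<'E'
from h import *
p=bot.camera('top')
g=lambda u,v,z:at(p,100+(u-.0)/8,130+v/8,z)[:2].round(4)
print('inner',[g(u,v,.056) for u,v in [(63,92),(418,85),(425,432),(63,440)]])
print('outer',[g(u,v,.0585) for u,v in [(50,85),(440,75),(452,440),(52,450)]])
print('deck',[g(u,v,.04) for u,v in [(462,72),(648,72),(655,440),(465,445)]])
print('gears',g(128,158,.064),g(338,335,.064),'tip',g(568,300,.074),'pivot',g(545,262,.044))
E
```

```text
inner [array([0.6123, 0.2941]), array([0.6175, 0.1695]), array([0.4949, 0.1629]), array([0.4895, 0.2893])]
outer [array([0.6143, 0.2979]), array([0.6209, 0.1612]), array([0.4922, 0.1528]), array([0.4858, 0.2921])]
deck [array([0.6251, 0.1578]), array([0.6266, 0.0913]), array([0.4946, 0.0849]), array([0.4914, 0.1524])]
gears [0.5883 0.2677] [0.5278 0.1924] tip [0.5408 0.1108] pivot [0.557  0.1252]
```

```bash
python3 -m inch '[[[0,-60,0],[0,-0.15,0],85],[[0,-60,0],[0,-0.3,0],85],[[0,-60,0],[0,-0.45,0],85],[[0,-60,0],[0,-0.6,0],85],[[0,-60,0],[0,-0.75,0],85],[[0,-60,0],[0,-0.9,0],85],[[0,-60,0],[0,-1.05,0],85],[[0,-60,0],[0,-1.2,0],85],[[0,-60,0],[0,-1.307,0],85],[[0,-60,0],[0,-1.307,0],85]]' 60
```

```text
time: 1.95
ee_pos: [0.1434, -0.531, 0.2913]
tcp_rot: [-90.0, -0.0, 0.1]
wrist_force: [-0.3, 0.1, 0.6]
opening: 0.0851
```

```bash
python3 - <<'E'
from h import *
t=bot.camera('top'); s=bot.camera('scene')
for a,b in [((183,170),(187,350)),((137,168),(130,377)),((163,115),(155,303))]:
    o1,d1=ray(t,a[0]/1.5,a[1]/1.5); o2,d2=ray(s,b[0]/1.5,b[1]/1.5)
    k=np.linalg.lstsq(np.c_[d1,-d2],o2-o1,rcond=None)[0]; print((o1+d1*k[0]).round(3),(o2+d2*k[1]).round(3))
gears(t)
save(s,'tog',(120,230,250,330),6)
E
python3 -m inch '[[[40,-20,42],[0,0,0],85],[[80,-20,85],[0,0,0],85],[[120,-20,127],[0,0,0],85],[[160,-20,170],[0,0,0],85],[[200,-20,212],[0,0,0],85],[[240,-10,255],[0,0,0],85],[[280,0,297],[0,0,0],85],[[320,50,340],[0,0,0],85],[[355,90,380],[0,0,0],85],[[393,140,420],[0,0,0],70],[[393,170,420],[0,0,0],70],[[393,170,420],[0,0,0],70],[[393,170,420],[0,0,0],70]]'
```

```text
[0.678 0.235 0.124] [0.68  0.237 0.125]
[0.681 0.318 0.12 ] [0.695 0.331 0.128]
[0.752 0.247 0.2  ] [0.736 0.235 0.19 ]
blob [261.  136.5] 80 11 10 [ 0.6448 -0.1392]
blob [231.6 148.3] 81 10 10 [ 0.6079 -0.053 ]
blob [250.5 172.7] 83 10 11 [ 0.5365 -0.1104]
blob [254.2 209.3] 82 10 10 [ 0.4291 -0.1234]
blob [146.2 218.6] 89 11 10 [0.3959 0.1912]
time: 3.35
ee_pos: [0.5384, -0.1106, 0.1194]
tcp_rot: [-90.0, 0.0, -0.3]
wrist_force: [0.3, -0.1, 0.2]
opening: 0.0699
```

View pics/tog.png

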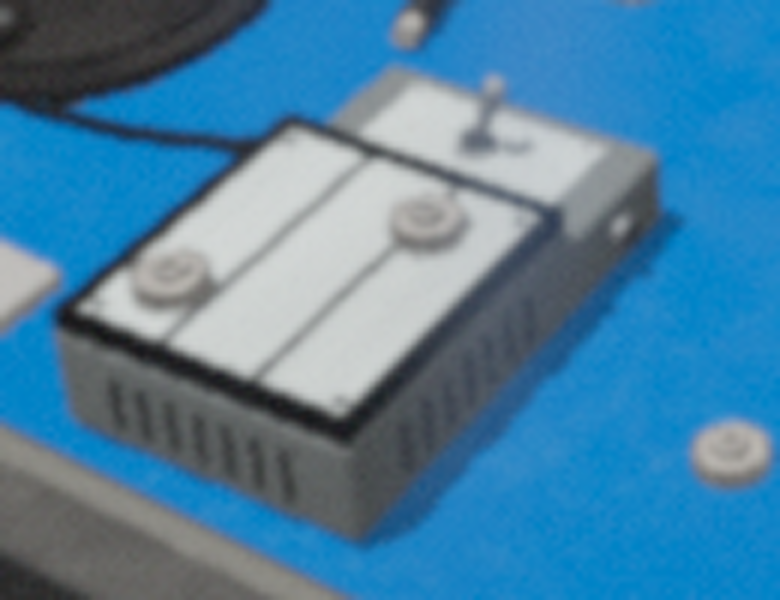

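```bash
python3 -m inch '[[[-1,40,0],[0,0,0],70],[[-1,80,0],[0,0,0],70],[[-1,105,0],[0,0,0],70],[[-1,115,0],[0,0,0],70],[[-1,115,0],[0,0,0],60],[[-1,115,0],[0,0,0],20],[[-1,115,0],[0,0,0],20],[[-1,115,0],[0,0,0],20],[[-1,115,0],[0,0,0],20],[[-1,115,0],[0,0,0],20],[[-1,100,0],[0,0,0],20],[[-1,60,0],[0,0,0],20],[[-1,20,0],[0,0,0],20],[[-1,-20,0],[0,0,0],20],[[-1,-40,0],[0,0,0],20],[[-1,-40,0],[0,0,0],20]]' 60
python3 - <<'E'
from h import *
p=bot.camera('scene')
print('tip',[at(p,202,244.2,z).round(4) for z in (.072,.074,.079)])
p=bot.camera('scene'); u,v=map(int,proj(p,bot.get_obs()['ee_pos'])); print(u,v)
save(p,'g1',(u-60,v-60,u+60,v+40),5)
E
```

```text
time: 4.95
ee_pos: [0.539, -0.1109, 0.1647]
tcp_rot: [-90.1, -0.4, -0.3]
wrist_force: [-0.7, 0.2, -0.2]
opening: 0.0239
tip [array([0.5501, 0.1229, 0.072 ]), array([0.5483, 0.1251, 0.074 ]), array([0.5437, 0.1305, 0.079 ])]
256 175
```

View pics/g1.png

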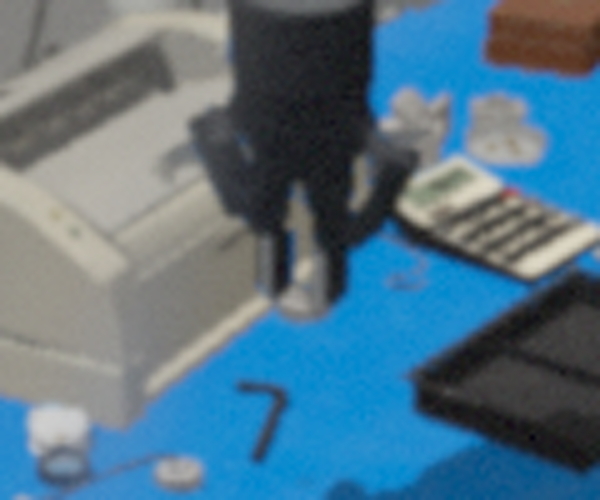

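```bash
python3 -m inch '[[[0,0,0],[0,0,0],15],[[0,0,0],[0,0,0],15],[[0,0,0],[0,0,0],15]]'
python3 - <<'E'
from h import *
t=bot.camera('top');gears(t)
P=bot.get_obs()['ee_pos']; u,v=map(int,proj(t,P)); print(u,v)
a=t['frame'][v-25:v+25,u-25:u+25]; p=bot.camera('scene'); u,v=map(int,proj(p,P)); b=p['frame'][v-35:v+15,u-25:u+25]
im=np.hstack([cv2.resize(x,(400,400),interpolation=3) for x in(a,b)]); cv2.imwrite('pics/g2.png',im[:,:,::-1])
E
```

```text
time: 5.35
ee_pos: [0.5372, -0.1106, 0.1594]
tcp_rot: [-90.0, 0.0, -0.3]
wrist_force: [-0.8, -0.8, 0.3]
opening: 0.0237
blob [146.2 218.6] 89 11 10 [0.3959 0.1912]
251 167
```

View pics/g2.png

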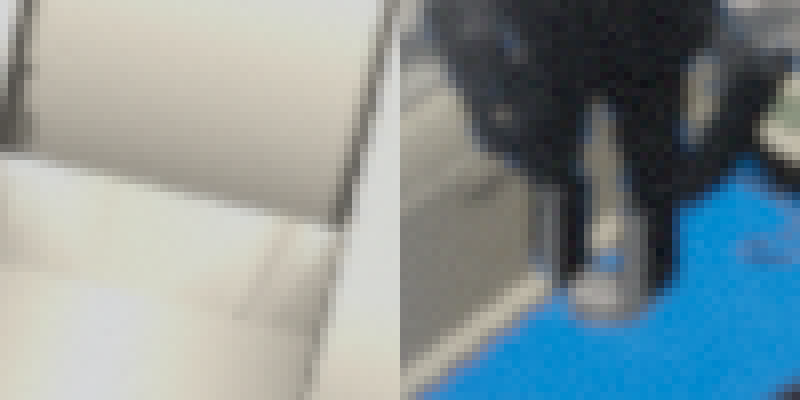

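```bash
python3 -m inch '[[[0,-10,35],[0,0,0],15],[[0,-10,75],[0,0,0],15],[[0,-10,115],[0,0,0],15],[[-4,-10,155],[0,0,0],15],[[-6,-10,195],[0,0,0],15],[[-8,-10,235],[0,0,0],15],[[-10,-10,275],[0,0,0],15],[[-12,-10,315],[0,0,0],15],[[-12,-10,350],[0,0,0],15],[[-12,-10,370],[0,0,0],15],[[-12,20,370],[0,0,0],15],[[-12,50,370],[0,0,0],15],[[-12,75,370],[0,0,0],15],[[-12,85,370],[0,0,0],15],[[-12,85,370],[0,0,0],15],[[-12,85,370],[0,0,0],15]]'
python3 - <<'E'
from h import *
P=bot.get_obs()['ee_pos']
p=bot.camera('scene'); u,v=map(int,proj(p,P)); save(p,'g3',(u-45,v-50,u+45,v+25),8)
gears(bot.camera('top'))
E
```

```text
time: 7.05
ee_pos: [0.528, 0.2596, 0.0759]
tcp_rot: [-90.0, -0.1, -0.3]
wrist_force: [0.2, 0.6, -0.5]
opening: 0.0236
blob [260.9 136.5] 81 11 10 [ 0.6448 -0.139 ]
blob [231.6 148.3] 81 10 10 [ 0.6079 -0.053 ]
blob [254.2 209.3] 82 10 10 [ 0.4291 -0.1234]
blob [146.2 218.6] 89 11 10 [0.3959 0.1912]
```

View pics/g3.png

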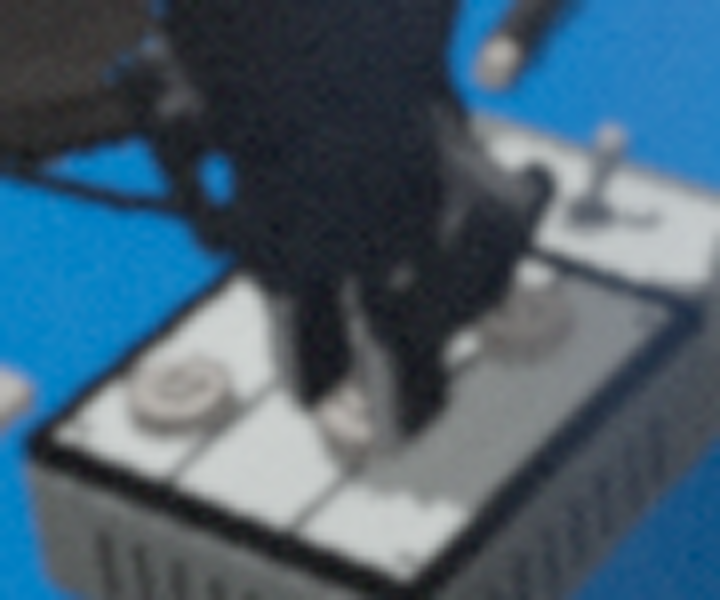

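```bash
python3 -m inch '[[[-2,5,0],[0,0,0],15],[[-2,8,0],[0,0,0],15],[[-2,11,0],[0,0,0],15],[[-2,13,0],[0,0,0],15],[[-2,13,0],[0,0,0],15]]'
```

```text
time: 7.65
ee_pos: [0.5262, 0.2597, 0.063]
tcp_rot: [-89.9, -0.1, -0.3]
wrist_force: [0.2, 0.0, -0.1]
opening: 0.0236
```

```bash
python3 -m inch '[[[0,1,0],[0,0,0],15],[[0,2,0],[0,0,0],15],[[0,3,0],[0,0,0],15],[[0,3,0],[0,0,0],15]]'
```

```text
time: 8.05
ee_pos: [0.5264, 0.2598, 0.0626]
tcp_rot: [-89.9, -0.2, -0.3]
wrist_force: [-6.3, -3.1, 16.9]
opening: 0.0242
```

Contact at 0.0626. Open just enough, retreat, and look.

```bash
python3 -m inch '[[[0,-1,0],[0,0,0],28],[[0,-1,0],[0,0,0],34],[[0,-1,0],[0,0,0],38],[[0,-1,0],[0,0,0],38],[[0,-10,0],[0,0,0],40],[[0,-40,0],[0,0,0],45],[[0,-80,0],[0,0,0],60],[[0,-110,0],[0,0,0],70],[[0,-110,-40],[0,0,0],70],[[0,-110,-80],[0,0,0],70],[[0,-110,-120],[0,0,0],70],[[0,-110,-160],[0,0,0],70],[[0,-110,-200],[0,0,0],70],[[0,-110,-240],[0,0,0],70],[[0,-110,-240],[0,0,0],70]]'
python3 - <<'E'
from h import *
t=bot.camera('top'); p=bot.camera('scene')
a=t['frame'][135:190,100:165]; b=p['frame'][235:325,120:240]
im=np.hstack([cv2.resize(a,(390,330),interpolation=3),cv2.resize(b,(400,330),interpolation=3)]); cv2.imwrite('pics/g4.png',im[:,:,::-1])
gears(t)
E
```

```text
time: 9.55
ee_pos: [0.5245, 0.0159, 0.1729]
tcp_rot: [-90.0, -0.2, -0.6]
wrist_force: [-0.4, 0.5, -0.1]
opening: 0.0699
blob [260.9 136.5] 81 11 10 [ 0.6448 -0.139 ]
blob [231.6 148.3] 81 10 10 [ 0.6079 -0.053 ]
blob [254.  209.2] 81 11 10 [ 0.4295 -0.1229]
```

View pics/g4.png

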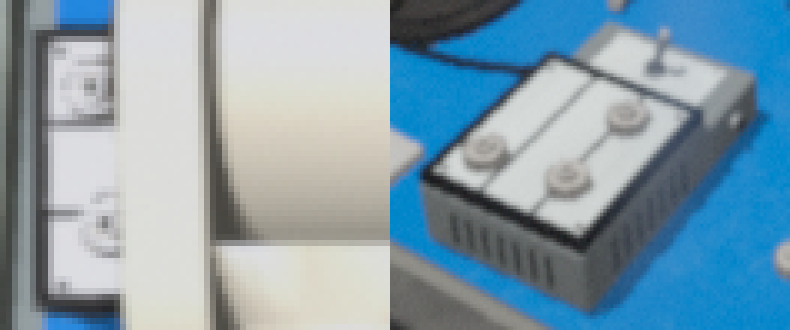

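```bash
python3 -m inch '[[[40,0,-35],[0,0,0],70],[[83,40,-69],[0,0,0],70],[[83,80,-69],[0,0,0],70],[[83,120,-69],[0,0,0],70],[[83,150,-69],[0,0,0],70],[[83,165,-69],[0,0,0],70],[[83,170,-69],[0,0,0],70],[[83,171,-69],[0,0,0],70],[[83,171,-69],[0,0,0],70]]'
python3 - <<'E'
from h import *
p=bot.camera('scene'); print(at(p,173.4,283.5,.063))
E
python3 -m inch '[[[0,0,0],[0,0,0],40],[[0,0,0],[0,0,0],15],[[0,0,0],[0,0,0],15],[[0,0,0],[0,0,0],15],[[0,0,0],[0,0,0],15],[[0,0,0],[0,0,0],15],[[0,0,0],[0,0,0],15]]'
```

```text
time: 10.55
ee_pos: [0.6089, -0.0502, 0.0038]
tcp_rot: [-89.9, -0.4, -0.4]
wrist_force: [0.4, 0.7, 0.0]
opening: 0.07
[0.52298541 0.26049282 0.063     ]
time: 11.3
ee_pos: [0.6094, -0.0504, 0.0051]
tcp_rot: [-89.9, -0.5, -0.4]
wrist_force: [-2.0, 0.5, 7.0]
opening: 0.0248
```

```bash
python3 -m inch '[[[0,-40,0],[0,0,0],15],[[0,-80,0],[0,0,0],15],[[0,-120,0],[0,0,0],15],[[0,-155,30],[0,0,0],15],[[-5,-155,70],[0,0,0],15],[[-10,-155,110],[0,0,0],15],[[-15,-155,150],[0,0,0],15],[[-20,-155,190],[0,0,0],15],[[-21,-155,225],[0,0,0],15],[[-21,-155,245],[0,0,0],15],[[-21,-130,245],[0,0,0],15],[[-21,-100,245],[0,0,0],15],[[-21,-75,245],[0,0,0],15],[[-21,-65,245],[0,0,0],15],[[-21,-63,245],[0,0,0],15],[[-21,-63,245],[0,0,0],15]]'
python3 - <<'E'
from h import *
P=bot.get_obs()['ee_pos']
p=bot.camera('scene'); u,v=map(int,proj(p,P)); save(p,'g5',(u-45,v-50,u+45,v+25),6)
gears(bot.camera('top'))
E
```

```text
time: 12.9
ee_pos: [0.5901, 0.1947, 0.0693]
tcp_rot: [-89.9, -0.5, -0.5]
wrist_force: [0.3, 0.0, -1.0]
opening: 0.0249
blob [261.  136.4] 82 11 12 [ 0.6453 -0.1394]
blob [254.2 209.3] 82 10 10 [ 0.4291 -0.1234]
blob [146.2 218.6] 89 11 10 [0.3959 0.1912]
```

View pics/g5.png

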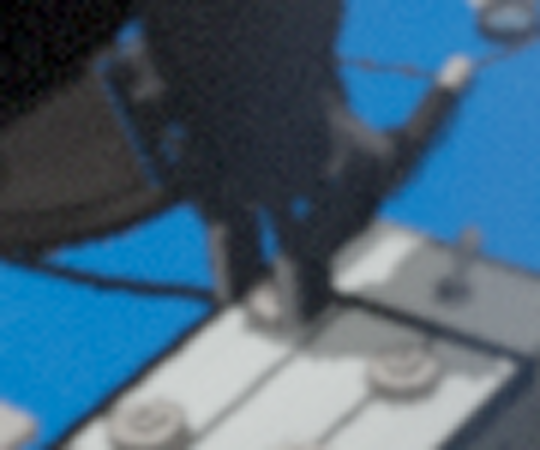

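Gear held, seen between the tips at (265,300) of the crop. Lower to contact, release, then go to the lever area.

```bash
python3 -m inch '[[[-2,3,0],[0,0,0],15],[[-2,5,0],[0,0,0],15],[[-2,6,0],[0,0,0],15],[[-2,6,0],[0,0,0],15]]'
python3 -m inch '[[[0,0,0],[0,0,0],28],[[0,0,0],[0,0,0],34],[[0,0,0],[0,0,0],38],[[0,0,0],[0,0,0],38],[[0,-10,0],[0,0,0],38],[[0,-40,0],[0,0,0],38],[[0,-80,0],[0,0,0],20],[[-20,-110,-30],[0,0,0],0],[[-60,-110,-65],[0,0,0],0],[[-90,-110,-69],[0,0,0],0],[[-90,-110,-69],[0,0,0],0]]'
python3 - <<'E'
from h import *
p=bot.camera('scene')
b=p['frame'][235:325,120:240]
cv2.imwrite('pics/g6.png',cv2.resize(b,(600,450),interpolation=3)[:,:,::-1])
E
```

```text
time: 13.4
ee_pos: [0.5885, 0.1948, 0.0639]
tcp_rot: [-89.9, -0.6, -0.5]
wrist_force: [-1.1, -0.5, -0.2]
opening: 0.025
time: 14.5
ee_pos: [0.4943, 0.1252, 0.1746]
tcp_rot: [-89.8, -0.6, -0.5]
wrist_force: [1.4, -0.5, 0.5]
opening: -0.0
```

View pics/g6.png

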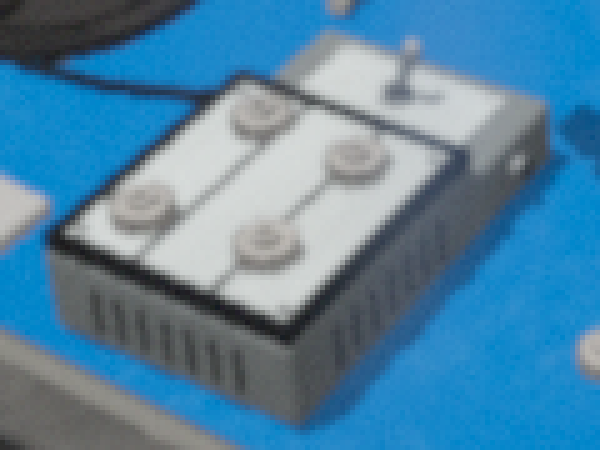

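```bash
python3 -m inch '[[[0,40,0],[0,0,0],0],[[0,80,0],[0,0,0],0],[[0,105,0],[0,0,0],0],[[0,110,0],[0,0,0],0],[[0,110,0],[0,0,0],0],[[15,110,0],[0,0,0],0],[[25,110,0],[0,0,0],0],[[32,110,0],[0,0,0],0],[[38,110,0],[0,0,0],0],[[44,110,0],[0,0,0],0],[[48,110,0],[0,0,0],0],[[52,110,0],[0,0,0],0],[[52,110,0],[0,0,0],0]]'
python3 - <<'E'
from h import *
p=bot.camera('scene')
print([at(p,u,v,.063)[:2].round(4) for u,v in [(172.6,257.6),(191.4,266.4),(148.4,276.4),(173,283.6)]])
E
python3 -m inch '[[[-20,0,0],[0,0,0],0],[[-40,0,0],[0,0,0],0],[[-50,0,0],[0,0,0],0],[[-50,-40,0],[0,0,0],30],[[-60,-90,0],[0,0,0],60],[[-60,-110,0],[0,0,0],70],[[-60,-110,0],[0,0,0],70]]'
python3 - <<'E'
from h import *
p=bot.camera('scene')
b=p['frame'][235:325,120:240]
cv2.imwrite('pics/g7.png',cv2.resize(b,(600,450),interpolation=3)[:,:,::-1])
E
```

```text
time: 15.85
ee_pos: [0.5497, 0.1257, 0.065]
tcp_rot: [-89.8, -0.7, -0.5]
wrist_force: [0.1, -0.5, -0.3]
opening: -0.0001
[array([0.5847, 0.1913]), array([0.5264, 0.1945]), array([0.5858, 0.2706]), array([0.5235, 0.2612])]
time: 16.6
ee_pos: [0.4895, 0.1263, 0.1782]
tcp_rot: [-89.7, -1.1, -0.5]
wrist_force: [0.0, -0.0, -0.2]
opening: 0.0576
```

View pics/g7.png

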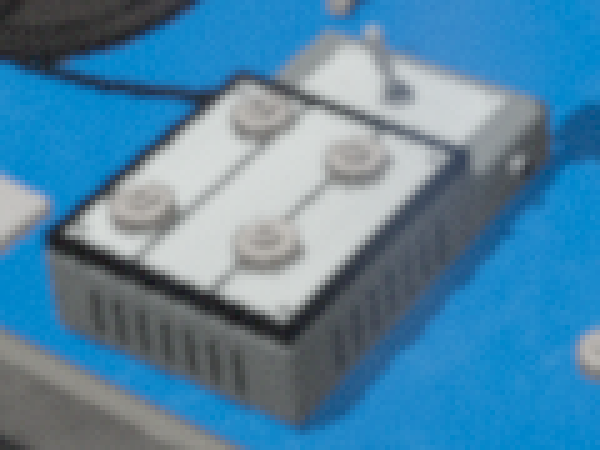

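```bash
python3 -m inch '[[[15,0,30],[0,0,0],46],[[35,20,67],[-0.005,0.04,0.019],46],[[35,60,67],[-0.005,0.04,0.019],46],[[35,90,67],[-0.005,0.04,0.019],46],[[35,105,67],[-0.005,0.04,0.019],46],[[35,112,67],[-0.005,0.04,0.019],46],[[35,115,67],[-0.005,0.04,0.019],46],[[35,116,67],[-0.005,0.04,0.019],46],[[35,116,67],[-0.005,0.04,0.019],46]]'
```

```text
time: 17.55
ee_pos: [0.527, 0.1933, 0.062]
tcp_rot: [-90.0, 0.1, -2.8]
wrist_force: [0.4, -0.7, 0.1]
opening: 0.046
```

```bash
python3 -m inch '[[[0,1,0],[0,0,0],15],[[0,1,0],[0,0,0],15],[[0,1,0],[0,0,0],15],[[0,1,0],[0,0,0],15],[[0,1,0],[0,0,0],15],[[0,-10,0],[0,0,0],15],[[0,-30,0],[0,0,0],15],[[0,-60,0],[0,0,0],15],[[0,-90,0],[0,0,0],15],[[0,-100,0],[0,0,0],15]]' 80
python3 - <<'E'
from h import *
p=bot.camera('scene')
b=p['frame'][205:325,100:260]
cv2.imwrite('pics/g8.png',cv2.resize(b,(640,480),interpolation=3)[:,:,::-1])
E
```

```text
time: 18.55
ee_pos: [0.5281, 0.1937, 0.1661]
tcp_rot: [-89.9, -0.2, -2.8]
wrist_force: [-0.1, 0.6, -0.8]
opening: 0.0226
```

View pics/g8.png

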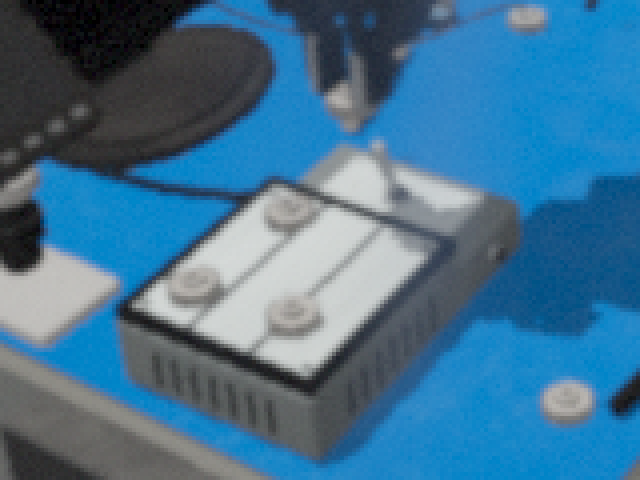

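```bash
python3 -m inch '[[[0,-20,-40],[0,0,0],15],[[0,-20,-85],[0,0,0],15],[[0,-20,-130],[0,0,0],15],[[0,-20,-175],[0,0,0],15],[[0,-20,-220],[0,0,0],15],[[0,-20,-265],[0,0,0],15],[[-5,-20,-310],[0,0,0],15],[[-5,-20,-355],[0,0,0],15],[[-5,-20,-400],[0,0,0],15],[[-5,-20,-445],[0,0,0],15],[[-5,-20,-490],[0,0,0],15],[[0,-10,-535],[0,0,0],15],[[6,0,-580],[0,0.05,0],15],[[6,30,-615],[0,0.05,0],15],[[6,60,-638],[0,0.05,0],15],[[6,90,-638],[0,0.05,0],15],[[6,100,-638],[0,0.05,0],15],[[6,100,-638],[0,0.05,0],15],[[6,100,-638],[0,0.05,0],15]]'
python3 - <<'E'
from h import *
P=bot.get_obs()['ee_pos']
p=bot.camera('scene'); u,v=map(int,proj(p,P)); save(p,'g9',(u-60,v-50,u+60,v+40),6)
gears(bot.camera('top'))
E
```

```text
time: 20.5
ee_pos: [0.5041, -0.4434, 0.0663]
tcp_rot: [-89.9, -0.2, -5.6]
wrist_force: [1.0, -0.3, -0.1]
opening: 0.0225
blob [260.9 136.5] 81 11 10 [ 0.6448 -0.139 ]
blob [254.2 209.3] 82 10 10 [ 0.4291 -0.1234]
blob [146.2 218.6] 88 11 10 [0.3958 0.1913]
```

View pics/g9.png

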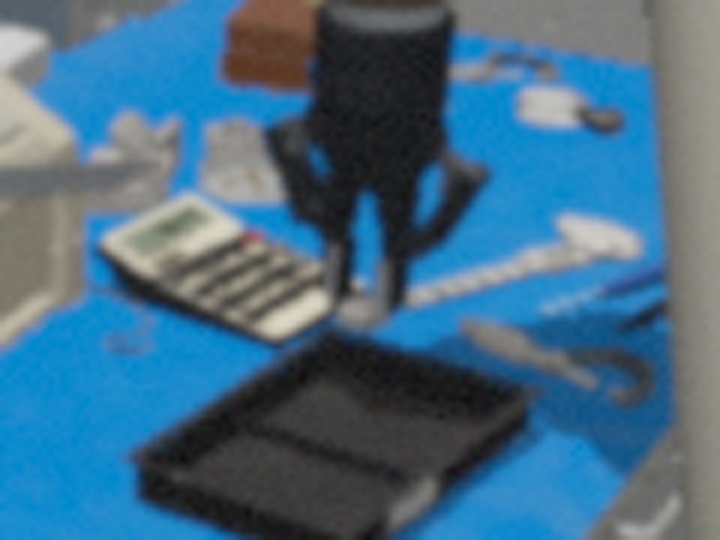

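```bash
python3 -m inch '[[[0,20,0],[0,0,0],15],[[0,40,0],[0,0,0],15],[[0,48,0],[0,0,0],15],[[0,52,0],[0,0,0],15],[[0,54,0],[0,0,0],15],[[0,56,0],[0,0,0],15],[[0,57,0],[0,0,0],15],[[0,57,0],[0,0,0],15]]'
```

```text
time: 21.4
ee_pos: [0.505, -0.4439, 0.0106]
tcp_rot: [-90.0, -0.3, -5.6]
wrist_force: [0.2, 0.1, -1.5]
opening: 0.0225
```

```bash
python3 -m inch '[[[0,1,0],[0,0,0],15],[[0,2,0],[0,0,0],15],[[0,3,0],[0,0,0],15],[[0,3,0],[0,0,0],15]]'
```

```text
time: 21.8
ee_pos: [0.5051, -0.4441, 0.009]
tcp_rot: [-90.1, -0.4, -5.6]
wrist_force: [-2.6, 1.8, 8.9]
opening: 0.0226
```

```bash
python3 -m inch '[[[0,-1,0],[0,0,0],28],[[0,-1,0],[0,0,0],33],[[0,-1,0],[0,0,0],35],[[0,-3,0],[0,0,0],35],[[0,-20,0],[0,0,0],35],[[0,-60,0],[0,0,0],35],[[0,-105,0],[0,0,0],35],[[0,-150,0],[0,0,0],46],[[0,-160,40],[0,0,0],46],[[-5,-160,85],[0,0,0],46],[[-10,-160,130],[0,0,0],46],[[-10,-160,175],[0,0,0],46],[[-15,-160,220],[0,0,0],46],[[-20,-160,265],[0,0,0],46],[[-20,-160,310],[0,0,0],46],[[-25,-160,355],[0,0,0],46],[[-25,-160,400],[0,0,0],46],[[-30,-160,445],[0,0,0],46],[[-35,-160,490],[0,0,0],46],[[-35,-160,520],[0,0,0],46]]'
python3 - <<'E'
from h import *
t=bot.camera('top')
d=bot.cut_out(t,'tray')[:1]
f=t['frame'].astype(int); m=f[160:225,298:388].min(2)>90
n,l,s,c=cv2.connectedComponentsWithStats(m.astype(np.uint8))
for i in range(1,n):
    if s[i,4]>15: print(s[i],at(t,c[i][0]+298,c[i][1]+160,.009).round(4))
p=bot.camera('scene')
for d in bot.search_frame(p,'gear_1_mid'):
    b=d['box']; print(round(d['confidence'],2),np.round(b),at(p,(b[0]+b[2])/2,(b[1]+b[3])/2,.063)[:2].round(4))
E
```

```text
time: 23.8
ee_pos: [0.5196, 0.0797, 0.1686]
tcp_rot: [-90.0, -0.4, -5.5]
wrist_force: [-0.0, -1.4, -0.4]
opening: 0.0462
[82  0  8  4 24] [ 0.5794 -0.504   0.009 ]
[61 21 10 11 80] [ 0.5043 -0.4431  0.009 ]
0.53 [168. 279. 180. 288.] [0.5218 0.2596]
```

```bash
python3 -m inch '[[[-4,0,45],[0,0,0],46],[[-7,0,90],[0,0,0],46],[[-11,0,135],[0,0,0],46],[[-13,15,175],[0,0,0.007],46],[[-13,50,180],[0,0,0.007],46],[[-13,85,180],[0,0,0.007],46],[[-13,100,180],[0,0,0.007],46],[[-13,105,180],[0,0,0.007],46],[[-13,107,180],[0,0,0.007],46],[[-13,107,180],[0,0,0.007],40],[[-13,107,180],[0,0,0.007],15],[[-13,107,180],[0,0,0.007],15],[[-13,107,180],[0,0,0.007],15],[[-13,107,180],[0,0,0.007],15],[[-13,107,180],[0,0,0.007],15],[[-13,95,180],[0,0,0.007],15],[[-13,60,180],[0,0,0.007],15],[[-13,20,180],[0,0,0.007],15],[[-13,-10,180],[0,0,0.007],15],[[-13,-10,180],[0,0,0.007],15]]'
python3 - <<'E'
from h import *
p=bot.camera('scene'); P=bot.get_obs()['ee_pos'];print(proj(p,P).round())
for k in range(2):
  for d in bot.search_frame(p,'gear_1_mid'):
    b=d['box']; print(round(d['confidence'],2),np.round(b),at(p,(b[0]+b[2])/2,(b[1]+b[3])/2,.063)[:2].round(4))
E
```

```text
time: 26.0
ee_pos: [0.5259, 0.2588, 0.1843]
tcp_rot: [-89.8, -0.4, -5.5]
wrist_force: [-0.2, 0.3, 0.3]
opening: 0.0221
[168. 237.]
0.65 [161. 236. 170. 245.] [0.6448 0.1469]
0.65 [161. 236. 170. 245.] [0.6448 0.1469]
```

```bash
python3 -m inch '[[[0,-5,-45],[0,0,0],15],[[0,-5,-90],[0,0,0],15],[[0,-5,-135],[0,0,0],15],[[0,-5,-180],[0,0,0],15],[[0,-5,-225],[0,0,0],15],[[0,-5,-270],[0,0,0],15],[[0,-5,-315],[0,0,0],15],[[-3,-5,-360],[0,0,0],15],[[-3,-5,-405],[0,0,0],15],[[-5,-5,-450],[0,0,0],15],[[-6,-5,-495],[0,0,0],15],[[-6,-5,-540],[0,0,0],15],[[-6,0,-585],[0,0,0.007],15],[[-6,20,-625],[0,0,0.007],15],[[-6,60,-655],[0,0,0.007],15],[[-6,100,-666],[0,0,0.007],15],[[-6,130,-666],[0,0,0.007],15],[[-6,140,-666],[0,0,0.007],15],[[-6,140,-666],[0,0,0.007],15]]'
python3 -m inch '[[[0,0,0],[0,0,0],15]]'
```

```text
time: 28.05
ee_pos: [0.4532, -0.4034, 0.0368]
tcp_rot: [-89.9, 0.6, -5.5]
wrist_force: [-0.2, -0.4, 0.5]
opening: 0.0221
time: 28.15
ee_pos: [0.4539, -0.4036, 0.0385]
tcp_rot: [-90.0, 0.5, -5.5]
wrist_force: [-0.6, -0.4, -0.2]
opening: 0.022
```

```bash
python3 -m inch '[[[3,10,0],[0,0,0],15],[[3,20,0],[0,0,0],15],[[3,25,0],[0,0,0],15],[[3,28,0],[0,0,-0.008],15],[[3,29,0],[0,0,-0.008],15],[[3,30,0],[0,0,-0.008],15],[[3,31,0],[0,0,-0.008],15],[[3,31,0],[0,0,-0.008],15]]'
```

```text
time: 28.95
ee_pos: [0.4566, -0.4036, 0.0094]
tcp_rot: [-90.0, 0.0, -5.5]
wrist_force: [-4.8, 6.0, 12.8]
opening: 0.0214
```

```bash
python3 -m inch '[[[0,-1,0],[0,0,0],28],[[0,-1,0],[0,0,0],33],[[0,-1,0],[0,0,0],35],[[0,-3,0],[0,0,0],35],[[0,-20,0],[0,0,0],35],[[0,-60,0],[0,0,0],35],[[0,-105,0],[0,0,0],35],[[0,-150,0],[0,0,0],46],[[4,-160,40],[0,0,0],46],[[8,-160,85],[0,0,0],46],[[12,-160,130],[0,0,0],46],[[18,-160,175],[0,0,0],46],[[24,-160,220],[0,0,0],46],[[30,-160,265],[0,0,0],46],[[35,-160,310],[0,0,0],46],[[41,-160,355],[0,0,0],46],[[47,-160,400],[0,0,0],46],[[53,-160,445],[0,0,0],46],[[58,-160,480],[0,0,0],46],[[58,-160,480],[0,0,0],46]]'
python3 - <<'E'
from h import *
t=bot.camera('top')
f=t['frame'].astype(int); m=f[160:225,298:388].min(2)>90
n,l,s,c=cv2.connectedComponentsWithStats(m.astype(np.uint8))
for i in range(1,n):
    if s[i,4]>15: print(s[i],at(t,c[i][0]+298,c[i][1]+160,.009).round(4))
p=bot.camera('scene')
for d in bot.search_frame(p,'gear_1_mid'):
    b=d['box']; print(round(d['confidence'],2),np.round(b),at(p,(b[0]+b[2])/2,(b[1]+b[3])/2,.063)[:2].round(4))
gears(t)
E
```

```text
time: 30.95
ee_pos: [0.5606, 0.0723, 0.169]
tcp_rot: [-90.0, 0.0, -5.2]
wrist_force: [-1.2, 0.1, -1.0]
opening: 0.0462
[82  0  8  4 24] [ 0.5794 -0.504   0.009 ]
[61 22 10  9 77] [ 0.5042 -0.443   0.009 ]
[47 37  9 10 76] [ 0.4568 -0.4013  0.009 ]
0.36 [321. 188. 326. 192.] [ 0.4136 -0.2973]
blob [260.9 136.5] 81 11 10 [ 0.6448 -0.139 ]
blob [254.1 209.2] 83 11 11 [ 0.4295 -0.123 ]
```

```bash
python3 -m inch '[[[5,0,45],[0,0,0],46],[[10,0,90],[0,0,0],46],[[15,0,120],[0,0,0],46],[[15,30,124],[0,0,0],46],[[15,65,124],[0,0,0],46],[[15,90,124],[0,0,0],46],[[15,102,124],[0,0,0],46],[[15,106,124],[0,0,0],46],[[15,107,124],[0,0,0],46],[[15,107,124],[0,0,0],40],[[15,107,124],[0,0,0],15],[[15,107,124],[0,0,0],15],[[15,107,124],[0,0,0],15],[[15,107,124],[0,0,0],15],[[15,107,124],[0,0,0],15],[[15,95,124],[0,0,0],15],[[15,60,124],[0,0,0],15],[[15,20,124],[0,0,0],15],[[15,-10,124],[0,0,0],15],[[15,-10,124],[0,0,0],15]]'
python3 - <<'E'
from h import *
p=bot.camera('scene'); P=bot.get_obs()['ee_pos'];print(proj(p,P).round())
for d in bot.search_frame(p,'gear_1_mid'):
    b=d['box']; print(round(d['confidence'],2),np.round(b),at(p,(b[0]+b[2])/2,(b[1]+b[3])/2,.063)[:2].round(4))
E
```

```text
time: 33.1
ee_pos: [0.5883, 0.1909, 0.1856]
tcp_rot: [-89.8, -0.4, -5.4]
wrist_force: [-0.5, -0.7, 0.3]
opening: 0.0151
[166. 214.]
0.53 [319. 190. 328. 192.] [ 0.4103 -0.2915]
```

```bash
python3 - <<'E'
from h import *
p=bot.camera('scene')
b=p['frame'][190:340,100:300]
cv2.imwrite('pics/g10.png',cv2.resize(b,(800,600),interpolation=3)[:,:,::-1])
E
```

```text
(no output)
```

View pics/g10.png

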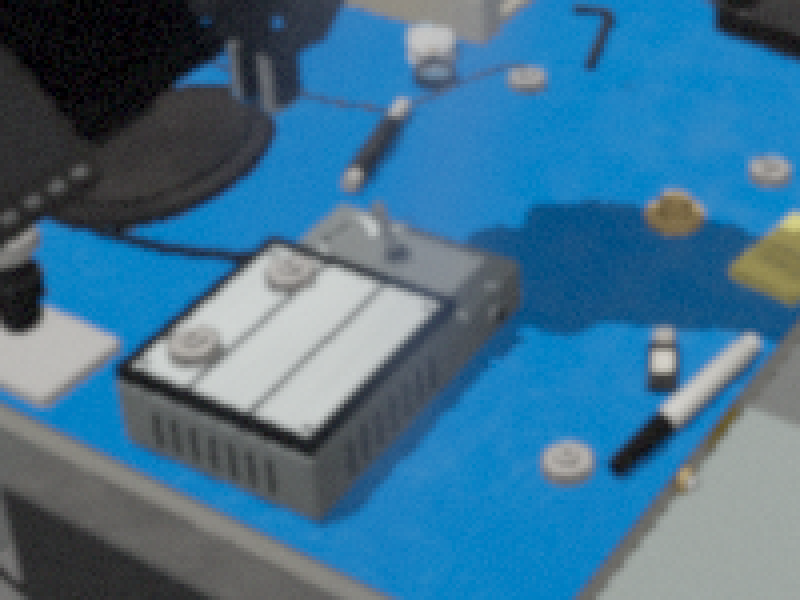

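```bash
python3 -m inch '[[[-3,20,1],[0,0,0.007],46],[[-3,60,1],[0,0,0.007],46],[[-3,95,1],[0,0,0.007],46],[[-3,112,1],[0,0,0.007],46],[[-3,120,1],[0,0,0.007],46],[[-3,124,1],[0,0,0.007],46],[[-3,124,1],[0,0,0.007],46],[[-3,124,1],[0,0,0.007],46]]'
python3 -m inch '[[[0,1,0],[0,0,0],30],[[0,1,0],[0,0,0],10],[[0,1,0],[0,0,0],10],[[0,1,0],[0,0,0],10],[[0,1,0],[0,0,0],10],[[0,1,0],[0,0,0],10]]'
```

```text
time: 34.05
ee_pos: [0.5843, 0.1918, 0.0564]
tcp_rot: [-90.0, 0.3, -5.5]
wrist_force: [-0.2, -0.0, 1.2]
opening: 0.0459
time: 34.65
ee_pos: [0.5851, 0.1921, 0.057]
tcp_rot: [-89.9, 0.2, -5.4]
wrist_force: [0.2, -0.9, 6.0]
opening: 0.0256
```

```bash
python3 -m inch '[[[0,-10,0],[0,0,0],10],[[0,-30,0],[0,0,0],10],[[0,-60,0],[0,0,0],10],[[0,-95,0],[0,0,0],10],[[0,-125,0],[0,0,0],10],[[0,-125,0],[0,0,0],10]]'
```

```text
time: 35.25
ee_pos: [0.587, 0.1923, 0.1878]
tcp_rot: [-89.7, -0.2, -5.5]
wrist_force: [-0.3, 0.4, -0.0]
opening: 0.0249
```

```bash
python3 -m inch '[[[-5,-5,-45],[0,0,0],10],[[-10,-5,-90],[0,0,0],10],[[-15,-5,-135],[0,0,0],10],[[-20,-5,-180],[0,0,0],10],[[-25,-5,-225],[0,0,0],10],[[-30,-5,-270],[0,0,0],10],[[-35,-5,-315],[0,0,0],10],[[-35,-5,-360],[0,0,0],10],[[-35,-5,-405],[0,0,0],10],[[-35,-5,-450],[0,0,0],10],[[-30,0,-490],[0,0,0],10],[[-25,10,-525],[0,0,0],10],[[-22,50,-544],[0,0,0],10],[[-22,90,-544],[0,0,0],10],[[-22,125,-544],[0,0,0],10],[[-22,145,-544],[0,0,0],10],[[-22,150,-544],[0,0,0],10],[[-22,150,-544],[0,0,0],10],[[-22,150,-544],[0,0,0],10]]'
```

```text
time: 37.15
ee_pos: [0.5147, -0.3469, 0.0369]
tcp_rot: [-89.8, -0.3, -5.4]
wrist_force: [0.4, 0.1, -0.9]
opening: 0.0251
```

```bash
python3 -m inch '[[[-1,10,0],[0,0,0],10],[[-1,20,0],[0,0,0],10],[[-1,25,0],[0,0,0],10],[[-1,28,0],[0,0,0],10],[[-1,30,0],[0,0,0],10],[[-1,31,0],[0,0,0],10],[[-1,32,0],[0,0,0],10],[[-1,32,0],[0,0,0],10]]'
```

```text
time: 37.95
ee_pos: [0.5139, -0.3467, 0.005]
tcp_rot: [-89.8, -0.3, -5.4]
wrist_force: [-0.4, 0.0, -0.1]
opening: 0.0251
```

```bash
python3 -m inch '[[[0,0,0],[0,0,0],28],[[0,0,0],[0,0,0],33],[[0,0,0],[0,0,0],35],[[0,-3,0],[0,0,0],35],[[0,-20,0],[0,0,0],35],[[0,-60,0],[0,0,0],35],[[0,-105,0],[0,0,0],35],[[-5,-150,0],[0,0,0],46],[[-10,-165,40],[0,0,0],46],[[-15,-165,85],[0,0,0],46],[[-15,-165,130],[0,0,0],46],[[-15,-165,175],[0,0,0],46],[[-10,-165,220],[0,0,0],46],[[-5,-165,265],[0,0,0],46],[[0,-165,310],[0,0,0],46],[[0,-165,355],[0,0,0],46],[[5,-165,400],[0,0,0],46],[[5,-165,440],[0,0,0],46],[[8,-165,440],[0,0,0],46],[[8,-165,440],[0,0,0],46]]'
python3 - <<'E'
from h import *
t=bot.camera('top')
f=t['frame'].astype(int); m=f[160:225,298:388].min(2)>90
n,l,s,c=cv2.connectedComponentsWithStats(m.astype(np.uint8))
for i in range(1,n):
    if s[i,4]>15: print(s[i],at(t,c[i][0]+298,c[i][1]+160,.009).round(4))
E
```

```text
time: 39.95
ee_pos: [0.5628, 0.0909, 0.1716]
tcp_rot: [-89.8, -0.3, -5.3]
wrist_force: [-0.5, 0.3, -0.5]
opening: 0.0457
[82  0  8  4 24] [ 0.5794 -0.504   0.009 ]
[61 22 10 10 77] [ 0.504  -0.4428  0.009 ]
[22 25 10  9 77] [ 0.4929 -0.3288  0.009 ]
[47 37  9 10 76] [ 0.4568 -0.4013  0.009 ]
```

```bash
python3 -c "
from h import *
print(bot.get_obs()['q'].round(1))"
python3 -m inch '[[[2,0,45],[0,0,0],46],[[4,0,90],[0,0,0],46],[[6,0,135],[0,0,0],46],[[7,10,170],[0,0,0],46],[[7,40,180],[0,0,0],46],[[7,75,180],[0,0,0],46],[[7,100,180],[0,0,0],46],[[7,110,180],[0,0,0],46],[[7,114,180],[0,0,0],46],[[7,114,180],[0,0,0],46]]'
```

```text
[9.000e+00 6.500e+00 5.200e+00 8.830e+01 1.000e-01 1.044e+02]
time: 41.0
ee_pos: [0.5878, 0.2681, 0.0592]
tcp_rot: [-89.8, -0.3, -5.5]
wrist_force: [-0.3, 0.4, 0.8]
opening: 0.0461
```

```bash
python3 -m inch '[[[-1,3,0],[0,0,0],46],[[-1,3,0],[0,0,0],30],[[-1,3,0],[0,0,0],10],[[-1,3,0],[0,0,0],10],[[-1,3,0],[0,0,0],10],[[-1,3,0],[0,0,0],10],[[-1,3,0],[0,0,0],10],[[-1,-10,0],[0,0,0],10],[[-1,-40,0],[0,0,0],10],[[-1,-80,0],[0,0,0],10],[[-1,-110,0],[0,0,0],10],[[-1,-130,0],[0,0,0],10],[[-1,-130,0],[0,0,0],10]]'
```

```text
time: 42.3
ee_pos: [0.587, 0.2684, 0.1937]
tcp_rot: [-89.6, -0.6, -5.5]
wrist_force: [0.1, -0.6, 0.6]
opening: 0.0251
```

```bash
python3 -m inch '[[[-10,0,-40],[0,0,0],10],[[-20,0,-80],[0,0,0],10],[[-30,0,-120],[0,-0.12,0],10],[[-40,0,-160],[0,-0.24,0],10],[[-50,0,-200],[0,-0.36,0],10],[[-60,0,-240],[0,-0.48,0],10],[[-65,0,-280],[0,-0.6,0],10],[[-70,0,-320],[0,-0.72,0],10],[[-75,0,-360],[0,-0.84,0],10],[[-78,0,-400],[0,-0.96,0],10],[[-78,0,-440],[0,-1.08,0],10],[[-78,0,-480],[0,-1.2,0],10],[[-78,0,-520],[0,-1.32,0],10],[[-78,0,-560],[0,-1.44,0],10],[[-78,0,-590],[0,-1.562,0],10],[[-78,20,-601],[0,-1.562,0],10],[[-78,60,-601],[0,-1.562,0],10],[[-78,100,-601],[0,-1.562,0],10],[[-78,130,-601],[0,-1.562,0],10],[[-78,130,-601],[0,-1.562,0],10]]'
python3 - <<'E'
from h import *
p=bot.camera('scene'); P=bot.get_obs()['ee_pos']; u,v=map(int,proj(p,P)); save(p,'g11',(u-50,v-50,u+50,v+25),8)
E
```

```text
time: 44.3
ee_pos: [0.451, -0.3198, 0.0538]
tcp_rot: [-90.2, -0.6, 84.0]
wrist_force: [-0.9, 0.8, -1.1]
opening: 0.0249
```

View pics/g11.png

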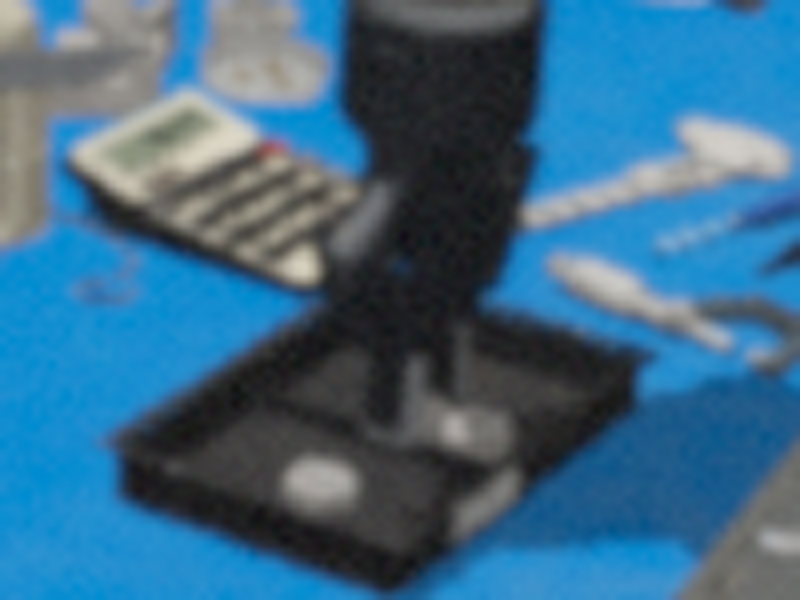

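```bash
python3 -m inch '[[[-2,20,0],[0,0,0],10],[[-2,35,0],[0,0,0],10],[[-2,42,0],[0,0,0],10],[[-2,45,0],[0,0,0],10],[[-2,47,0],[0,0,0],10],[[-2,48,0],[0,0,0],10],[[-2,49,0],[0,0,0],10],[[-2,49,0],[0,0,0],10]]'
```

```text
time: 45.15
ee_pos: [0.4525, -0.3223, 0.0082]
tcp_rot: [-90.4, -0.5, 84.0]
wrist_force: [0.6, -0.6, -1.1]
opening: 0.0246
```

```bash
python3 -m inch '[[[0,2,0],[0,0,0],10],[[0,4,0],[0,0,0],10],[[0,5,0],[0,0,0],10],[[0,5,0],[0,0,0],10]]'
```

```text
time: 45.55
ee_pos: [0.4527, -0.3224, 0.004]
tcp_rot: [-90.5, -0.5, 84.0]
wrist_force: [-1.9, 0.8, 6.4]
opening: 0.0246
```

```bash
python3 -m inch '[[[0,-1,0],[0,0,0],28],[[0,-1,0],[0,0,0],33],[[0,-1,0],[0,0,0],35],[[0,-3,0],[0,0,0],35],[[0,-15,0],[0,0,0],35],[[0,-50,0],[0,0,0],35],[[0,-95,0],[0,0,0],35],[[0,-140,0],[0,0,0],35],[[0,-180,0],[0,0.1,0],30],[[40,-180,0],[0,0.2,0],0],[[80,-180,0],[0,0.3,0],0],[[120,-180,0],[0,0.4,0],0],[[160,-180,0],[0,0.5,0],0],[[200,-180,0],[0,0.6,0],0],[[240,-180,0],[0,0.72,0],0],[[280,-180,0],[0,0.84,0],0],[[320,-180,0],[0,0.96,0],0],[[320,-180,0],[0,1.08,0],0],[[320,-180,0],[0,1.2,0],0],[[320,-180,0],[0,1.3,0],0]]'
python3 - <<'E'
from h import *
t=bot.camera('top')
f=t['frame'].astype(int); m=f[160:225,298:388].min(2)>90
n,l,s,c=cv2.connectedComponentsWithStats(m.astype(np.uint8))
for i in range(1,n):
    if s[i,4]>15: print(s[i],at(t,c[i][0]+298,c[i][1]+160,.009).round(4))
gears(t)
E
```

```text
time: 47.55
ee_pos: [0.4844, -0.0049, 0.1877]
tcp_rot: [-89.7, -0.6, 9.3]
wrist_force: [-0.2, -0.9, 0.9]
opening: -0.0
[82  0  8  4 24] [ 0.5794 -0.504   0.009 ]
[61 22 10  9 75] [ 0.5041 -0.443   0.009 ]
[22 25 10  9 77] [ 0.4929 -0.3288  0.009 ]
[47 37  9 10 76] [ 0.4568 -0.4013  0.009 ]
[19 38 10 10 81] [ 0.4535 -0.3202  0.009 ]
blob [261.  136.5] 80 11 10 [ 0.6448 -0.1392]
blob [254.  209.1] 82 11 11 [ 0.4297 -0.1229]
```

```bash
python3 -m inch '[[[35,0,25],[0,0.08,0],0],[[75,0,52],[0,0.162,0.01],0],[[115,0,80],[0,0.162,0.01],0],[[150,0,108],[0,0.162,0.01],0],[[150,0,108],[0,0.162,0.01],0],[[150,30,108],[0,0.162,0.01],0],[[150,30,108],[0,0.162,0.01],0]]'
```

```text
time: 48.3
ee_pos: [0.6144, 0.1248, 0.1568]
tcp_rot: [-89.7, 0.3, -0.2]
wrist_force: [-0.1, -0.1, -1.1]
opening: -0.0002
```

```bash
python3 -m inch '[[[0,40,0],[0,0,0],0],[[0,75,0],[0,0,0],0],[[0,90,0],[0,0,0],0],[[0,92,0],[0,0,0],0],[[0,92,0],[0,0,0],0],[[-15,92,0],[0,0,0],0],[[-24,92,0],[0,0,0],0],[[-31,92,0],[0,0,0],0],[[-37,92,0],[0,0,0],0],[[-43,92,0],[0,0,0],0],[[-47,92,0],[0,0,0],0],[[-49,92,0],[0,0,0],0],[[-49,92,0],[0,0,0],0]]'
python3 -m inch '[[[20,0,0],[0,0,0],0],[[35,0,0],[0,0,0],0],[[40,-5,0],[0,0,0],0],[[40,-50,0],[0,0,0],0],[[40,-95,0],[0,0,0],0],[[0,-120,-40],[0,0,0],0],[[-40,-120,-80],[0,0,0],0],[[-60,-120,-120],[0,0,0],0],[[-60,-120,-120],[0,0,0],0]]'
python3 - <<'E'
from h import *
p=bot.camera('scene'); t=bot.camera('top')
a=p['frame'][225:325,115:245]; b=t['frame'][155:230,293:390]
im=np.hstack([cv2.resize(a,(440,340),interpolation=3),cv2.resize(b,(360,340),interpolation=3)]); cv2.imwrite('pics/end.png',im[:,:,::-1])
gears(t)
E
```

```text
time: 49.6
ee_pos: [0.5661, 0.1256, 0.0657]
tcp_rot: [-89.7, 0.1, -0.2]
wrist_force: [6.1, 0.0, -0.1]
opening: 0.0002
time: 50.5
ee_pos: [0.5035, 0.0025, 0.1864]
tcp_rot: [-89.7, 0.1, -0.3]
wrist_force: [1.0, -1.0, -0.2]
opening: -0.0002
blob [261.  136.5] 80 11 10 [ 0.6448 -0.1392]
blob [254.1 209.3] 82 11 10 [ 0.4293 -0.123 ]
```

View pics/end.png

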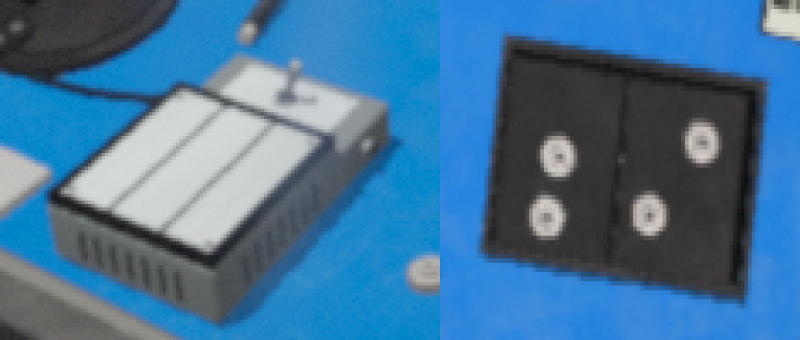

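```bash
python3 -c "
from workcell import bot
print(bot.job_done(), bot.get_obs()['time'])"
```

```text
the job is handed in; nothing more can be done
the job is handed in; nothing more can be done
```

The job is done and handed in at about 50 s.

**What I did:** Two gears were already on the plate. I added two from the desk, so four lay there, then flipped the toggle to ON. With the field on I moved all four into the tray and only then flipped the toggle back to OFF.

**Last checks:**
- **Tray:** the final top picture shows four gears lying flat and apart, two in each bay.
- **Plate and toggle:** in the final scene picture the plate is empty. The lever tip is back within about 1 px of where it was at OFF at the start.
- **Left-over gears:** all three are still on the desk. The arm hid the left one from the top camera, but the scene picture shows it.
- **Flange:** I never touched it. It last showed in a scene picture at about 33 s, and I did not measure its final position.

**What went wrong or disagreed:**
- One grasp on the plate missed, probably because the grip was too high or slackened. I repeated it a few millimetres lower and it held.
- The third gear lay about 27 mm from where I released it, flat in its bay. It may have been knocked aside, so I moved the fourth gear's place to suit.
- The fingers read 22–25 mm on gears that are 30 mm across. I did not find out why, but every gear set down cleanly.

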